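# Put the seasonings and produce back after cooking

## Task

Cooking is done, so clear the chopping board and put each thing where its kind is kept: the two spice jars upright in the empty bays of the wooden spice crate, one to a bay, the pepper mill upright and flat on the bed of the black tray beside the salt shaker, and the lemon and the garlic in the bowl. Leave the jar that is already in the crate and the salt shaker standing where they are, and do not knock anything over.

Things in the scene. Friction and masses are not known exactly. Their poses are not given: they have to be found in the camera images.
- spice_dark: Spice jar with a black cap and a dark label, standing on the chopping board: upright cylinder, 41 mm in diameter, 105 mm tall; origin at the centre of its underside, z up along its axis. It belongs in the spice crate.
- spice_red: Spice jar with a dark cap and a pale and red label, standing on the chopping board: upright cylinder, 41 mm in diameter, 105 mm tall; origin at the centre of its underside, z up along its axis. It belongs in the spice crate.
- pepper_mill: Turned brown wooden pepper mill, standing on the chopping board, 170 mm tall, 58 mm across its foot; its head, 50 mm across at 123 to 159 mm above the foot, is the place to grip it (it does not turn), with a small knob above. Origin at the centre of its underside, z up. It belongs on the black tray beside the salt shaker.
- lemon: Lemon lying on the chopping board, 78 mm long (along its own x), 55 mm wide (along its y), 56 mm high; origin at the centre of its underside, 28 mm below its middle. It belongs in the bowl.
- garlic: Bulb of garlic on the chopping board, about 60 x 57 mm and 58 mm high, narrowing to a stalk at the top; origin at the centre of its underside. It belongs in the bowl.
- crate: Spice crate, pale wood, open above, fixed: 198 mm long (its x) by 70 mm wide (its y). Three bays in a row along its x, centres at x = -62, 0 and +62 mm, each 58 mm (x) by 60 mm (y) inside, floor 6 mm above the origin. Side walls 45 mm and dividers 36 mm high; end panels 58 mm high. The bay at +62 mm (the far one) holds a jar already, the other two are empty. Origin at the centre of its underside.
- tray: Low black oblong tray, fixed, 263 mm long (its y) by 113 mm wide (its x); flat bed about 232 by 80 mm, 9 mm above the origin, rim 17 mm high. The salt shaker stands on its far part, at y = -55 to -85 mm; the part at positive y (nearer the robot) is empty. Origin at the centre of its underside.
- bowl: Round terracotta bowl, fixed and empty, 180 mm across the rim, 50 mm high, wall 4 mm; floor 6 mm above the origin, flat over about 110 mm, then flaring. Origin at the centre of its underside.
- spice_kept: Spice jar that already stands in the far bay of the spice crate: upright cylinder, 41 mm in diameter, 105 mm tall; origin at the centre of its underside, z up along its axis. It stays where it is.
- salt_shaker: Glass salt shaker with a grey cap that already stands on the black tray, 44 mm in diameter, 90 mm tall; origin at the centre of its underside, z up. It stays where it is.

How it is judged:
By the outcome, as a careful person would: the job done as asked, in the order asked, and still so for the second after the job is handed in, with the robot touching nothing.
It also fails if it takes over 144 s, if anything falls off the work surface, if the arm or the gripper's body presses on something with over 40 N, if the wrist force passes 120 N, or if a joint passes its speed limit or range.

## Robot

A 6-joint arm with a two-finger parallel gripper is mounted at the origin on a cart in front of the work surface, level with it; the furniture and walls round the work are solid. World frame = base frame: x ahead of the robot, y to its left, z up, the work surface at z = 0. Lengths are in m, angles in rad, forces in N, time in s.
With the tool pointing down it reaches from about 0.25 to 0.725 m from the base axis. Payload 4 kg.
Tool frame: the origin (TCP) lies midway between the tips of the shut fingers; the grasp point (between the pads) lies grip_point_offset behind it (grip_point_offset is the distance from the TCP to the grasp point, in m); z points along the fingers, y is the line along which they close (so a half turn about z gives the same grasp; the last joint's range is limited). The gripper opens to 85 mm and grips with 20 to 120 N. Pads are 22 mm wide; open, the fingers measure 114 mm over their backs; the gripper's body (76 mm by 85 mm) begins 54 mm behind the grasp point. The pads swing forward as they close: fully open they stand 13 mm farther back than shut.
Start: joints at [0, 0.241, 0.005, 1.335, 0, 1.571], TCP at [0.5, -0, 0.231] pointing down, gripper open.
Joint ranges: [-2.72, 2.72], [-1.05, 1.87], [-1.09, 1.28], [-1.99, 2.15], [-1.42, 1.44], [-3.14, 3.14]. Speed limits (rad/s): [2.79, 2.79, 3.14, 3.14, 3.14, 3.14].

## Interface

Orientations are given as a unit quaternion [x, y, z, w].
In Python, from workcell import * gives the robot as it stands. The module is installed in compiled form; this text tells all that it offers.
- The arm moves only by the tool arm_command, never from a script. Its arguments are lists of equal length, an entry for each row: "slide": the shift along the tool's x, y, z in cm, a list of three; "spin": the turn about the tool's z in degrees. A call has exactly 5 rows; each row is the pose to reach, as a shift and turn from the pose commanded when the call began, along the tool's axes at that moment; what a row does not reach only later rows make up. A row lasts 1/8 s, in which the tool goes at most 62.5 mm and 10.7 degrees, less where a joint would pass 70% of its speed; a pose out of reach is approached as far as the arm can. A call with a gripper value outside its range is refused whole. "jaw" is the finger opening in cm, from 0 to 8.54, set as the call begins (left out, the last holds). The fingers move at their own pace and stop on an object; the grip force is fixed at half the most. Time passes only in rows, so rows that repeat a pose let the fingers close, or fill a call up. It gives the time, the measured TCP pose, the force, the opening and the grip force at its end, in the units of the state.
- get_obs(): the state, without advancing time (a new reading comes with each control period).
- camera(name): name is "scene" or "side" or "wrist"; returns a dict with "pixels" (480x640x3 uint8, red, green, blue), "range_z" (480x640 float32, m along the optical axis (not along the pixel's ray), 0 where there is no reading), "intrinsics" (3x3 intrinsics, pixels), "rvec" (rotation vector, rad) and "tvec" (3), from world to camera coordinates, as OpenCV has them. Camera axes: x right, y down, z forward; pixel columns grow to the right and rows downward; lengths in m; the calibration is good to about 2 mm. A picture is of the moment at which its call begins.
- job_done(): hands the job in; it is judged then, once.
Trained networks look in a picture, given as the dict that the camera call returned (one of the last four; its "shot" number tells which), for a name from the list of things; names that differ only in an ending like _2 or _b are one class to them, and where a whole thing is asked for, a point or a joint stands for the part that bears it (a point fixed in the world has none). Each returns a list of dicts, best first, with "confidence" (0 to 1); they miss things now and then, are a little off and sometimes report something else, mostly with a low value. They report only what shows in the picture. A call takes as long as a camera call.
- recognise(picture, thing): "centre" ([column, row] in pixels, amid what is visible of it).
- landmark_of(picture, thing): "centre" ([column, row] in pixels: a listed point, or the origin of a listed thing).
The state is a dict: "clock": time; "joint_pos": joint angles; "joint_vel": joint speeds; "tau": joint torques, N m; "eef_pos": TCP position; "tool_rot": TCP orientation; "ft_force": force on the tool from outside, world axes, zero at the start; "ft_torque": the same for the moment, N m; "grip_width": finger opening in m; "grasp_force": force on a finger pad.
Only numpy, scipy, OpenCV 4.12 (cv2) and the standard library are available. Lean on these libraries where they do the work, as an engineer would, in place of code of your own. Each camera call takes 0.05 s, during which the arm holds its last target. There are 200 camera calls.

## Working session

There is one attempt and no reset: what is moved stays moved. The work goes in short steps, Python scripts to look and compute and a tool call to move; the robot and the scene stay as the last step left them, time stands still between calls to the robot, and variables do not carry over. Pictures are saved under pics/ and viewed, at most 14 in all, crops included, and the job is handed in when it is done.

Besides the shell and the picture viewer there is one more tool, called after ">>>" as name([rows], argument=value, ...), one row to a line, values as JSON. arm_command: Moves the arm, as the interface text tells. Its arguments: {"type":"object","properties":{"slide":{"type":"array","items":{"type":"array","items":{"type":"number"}}},"spin":{"type":"array","items":{"type":"number"}},"jaw":{"type":"number"}},"required":["slide","spin"]}

```bash
mkdir -p pics
cat > h.py <<'E'
from workcell import *
import numpy as np, cv2
def w2c(c):
    R=cv2.Rodrigues(np.array(c["rvec"],float))[0]; return R,np.array(c["tvec"],float).ravel()
def cloud(c):
    R,t=w2c(c);K=np.array(c["intrinsics"]);z=c["range_z"]
    v,u=np.mgrid[:480,:640]
    P=np.stack([(u-K[0,2])/K[0,0]*z,(v-K[1,2])/K[1,1]*z,z],-1)
    W=(P-t)@R; W[z<=0]=np.nan
    return W
def ray(c,uv,zp):
    R,t=w2c(c);K=np.array(c["intrinsics"])
    d=R.T@np.linalg.inv(K)@[uv[0],uv[1],1]; o=-R.T@t
    return o+d*(zp-o[2])/d[2]
def save(c,n): cv2.imwrite("pics/"+n,c["pixels"][...,::-1])
E
python3 - <<'E'
from h import *
o=get_obs();print({k:np.round(v,3) for k,v in o.items()})
try: print(grip_point_offset)
except Exception as e: print(e)
for n in("scene","side"):
    c=camera(n);save(c,n+"0.png");W=cloud(c);np.save(n+"_W.npy",W)
    R,t=w2c(c);print(n,np.round(-R.T@t,3))
    for th in "spice_dark spice_red pepper_mill lemon garlic crate tray bowl spice_kept salt_shaker".split():
        a=recognise(c,th);b=landmark_of(c,th)
        print(th,[(np.round(x["centre"]),round(x["confidence"],2),np.round(W[int(x["centre"][1]),int(x["centre"][0])],3)) for x in a[:3]],'|',[(np.round(x["centre"]),round(x["confidence"],2),np.round(ray(c,x["centre"],0),3)) for x in b[:2]])
E
```

```text
{'clock': np.float64(0.0), 'joint_pos': array([ 0.   ,  0.241,  0.004,  1.335, -0.   ,  1.571]), 'joint_vel': array([ 0.   , -0.001,  0.   , -0.   , -0.001,  0.001]), 'tau': array([ 1.0000e-03, -3.7232e+01,  2.5241e+01,  1.7000e-02,  0.0000e+00,
        0.0000e+00]), 'eef_pos': array([0.499, 0.   , 0.23 ]), 'tool_rot': array([ 0.707,  0.707, -0.001, -0.001]), 'ft_force': array([ 0.543,  0.151, -0.658]), 'ft_torque': array([ 0.038, -0.033,  0.015]), 'grasp_force': np.float64(0.0), 'grip_width': np.float64(0.086)}
0.0187
scene [ 0.211 -0.997  0.578]
spice_dark [(array([255., 204.]), 0.59, array([0.404, 0.271, 0.086])), (array([369., 361.]), 0.55, array([ 0.487, -0.351,  0.009]))] | [(array([258., 224.]), 0.72, array([0.419, 0.324, 0.   ]))]
spice_red [(array([286., 208.]), 0.66, array([0.476, 0.216, 0.082]))] | [(array([342., 306.]), 0.39, array([ 0.506, -0.156,  0.   ]))]
pepper_mill [(array([251., 176.]), 0.91, array([0.416, 0.383, 0.129])), (array([256., 204.]), 0.28, array([0.406, 0.27 , 0.083])), (array([280., 200.]), 0.15, array([0.483, 0.322, 0.066]))] | [(array([254., 210.]), 0
[... 2521 characters left out ...]
]), 0.4, array([0.503, 0.258, 0.   ]))]
tray [(array([395., 385.]), 0.62, array([ 0.487, -0.347,  0.009]))] | [(array([406., 383.]), 0.96, array([ 0.508, -0.35 ,  0.   ])), (array([264., 174.]), 0.32, array([0.519, 0.374, 0.   ]))]
bowl [(array([318., 246.]), 0.71, array([0.522, 0.047, 0.004]))] | [(array([316., 259.]), 0.56, array([ 0.501,  0.013, -0.   ])), (array([260., 176.]), 0.35, array([0.504, 0.373, 0.   ]))]
spice_kept [(array([382., 281.]), 0.59, array([ 0.545, -0.186,  0.092]))] | [(array([383., 305.]), 0.76, array([ 0.567, -0.169,  0.   ]))]
salt_shaker [(array([436., 354.]), 0.78, array([ 0.556, -0.358,  0.068])), (array([345., 304.]), 0.6, array([ 0.494, -0.137,  0.006]))] | []
```

View pics/scene0.png

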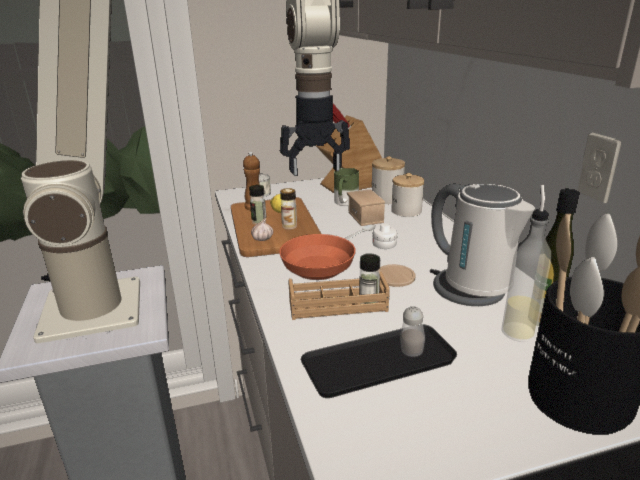

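View pics/side0.png

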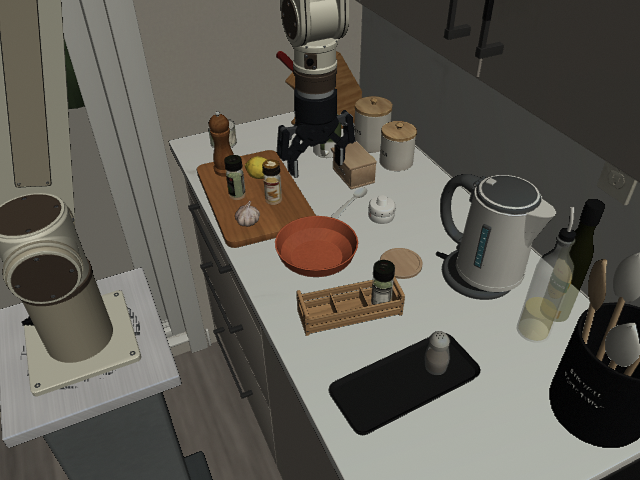

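```bash
cat > m.py <<'E'
from h import *
from scipy.optimize import least_squares
def fit(P,r=None):
    f=lambda p: np.hypot(P[:,0]-p[0],P[:,1]-p[1])-(r if r else p[2])
    x0=[P[:,0].mean(),P[:,1].mean()+.015]+([] if r else [.025])
    s=least_squares(f,x0,loss='soft_l1',f_scale=.002); return np.round(s.x,4),len(P),round(float(np.sqrt(np.mean(s.fun**2))),4)
for n in("scene","side"):
    W=np.load(n+"_W.npy").reshape(-1,3);W=W[~np.isnan(W[:,0])]
    sel=lambda x,y,r,z0,z1:W[(np.hypot(W[:,0]-x,W[:,1]-y)<r)&(W[:,2]>z0)&(W[:,2]<z1)]
    print(n)
    for nm,x,y,r,z0,z1,rr in [("dark",.406,.285,.04,.06,.11,.0205),("red",.476,.23,.04,.06,.11,.0205),("kept",.548,-.17,.045,.065,.11,.0205),("salt",.56,-.345,.04,.03,.07,.022),("mill head",.418,.40,.045,.145,.17,.025),("mill foot",.418,.40,.05,.02,.045,None)]:
        P=sel(x,y,r,z0,z1);print(nm,fit(P,rr),fit(P), 'top',np.round(np.nanpercentile(sel(x,y,r,0,.3)[:,2],99.5),4))
    for nm,x,y in(("lemon",.485,.34),("garlic",.394,.165)):
        P=sel(x,y,.055,.035,.1);print(nm,P.min(0).round(3),P.max(0).round(3),np.median(P,0).round(3));
        T=P[P[:,2]>P[:,2].max()-.012];print(' top',T.mean(0).round(3))
        w,v=np.linalg.eigh(np.cov(P[:,:2].T));print(' axis',np.degrees(np.arctan2(v[1,1],v[0,1])).round(),w)
    for nm,x0,x1,y0,y1,z0,z1 in(("cratewall",.35,.62,-.26,-.08,.040,.049),("crateend",.35,.64,-.26,-.08,.053,.060),("rimtray",.35,.65,-.5,-.26,.013,.02),("bowlrim",.35,.65,-.1,.15,.046,.053),("board",.3,.65,.1,.5,.012,.03)):
        P=W[(W[:,0]>x0)&(W[:,0]<x1)&(W[:,1]>y0)&(W[:,1]<y1)&(W[:,2]>z0)&(W[:,2]<z1)]
        print(nm,len(P),P.min(0).round(3),P.max(0).round(3),np.median(P[:,2]).round(4),cv2.minAreaRect(P[:,:2].astype(np.float32)*1000))
E
python3 m.py
```

```text
scene
dark (array([0.4151, 0.288 ]), 262, 0.0023) (array([0.415 , 0.2873, 0.0199]), 262, 0.0023) top 0.1286
red (array([0.488 , 0.2309]), 261, 0.0022) (array([0.4877, 0.2293, 0.0191]), 261, 0.0022) top 0.1281
kept (array([ 0.5594, -0.1687]), 408, 0.0015) (array([ 0.5592, -0.1695,  0.0198]), 408, 0.0015) top 0.113
salt (array([ 0.5709, -0.3435]), 490, 0.0019) (array([ 0.5696, -0.3459,  0.0197]), 490, 0.0018) top 0.0983
mill head (array([0.4244, 0.4078]), 143, 0.0031) (array([0.4241, 0.4046, 0.0224]), 143, 0.003) top 0.1893
mill foot (array([0.4265, 0.4088, 0.0404]), 140, 0.01) (array([0.4265, 0.4088, 0.0404]), 140, 0.01) top 0.1892
lemon [0.463 0.311 0.035] [0.49  0.364 0.076] [0.475 0.326 0.057]
 top [0.479 0.333 0.07 ]
 axis 110.0 [3.31259224e-05 1.44783190e-04]
garlic [0.375 0.143 0.035] [0.429 0.186 0.079] [0.4   0.157 0.054]
 top [0.406 0.172 0.072]
 axis 177.0 [9.32120960e-05 1.90531943e-04]
cratewall 598 [ 0.393 -0.208  0.04 ] [ 0.591 -0.107  0.049] 0.0436 ((495.1434326171875, -158.17971801757812), (75.67979431152344, 197.6639404296875), 80.9899673461914)
crateend 213 [ 0.394 -
[... 1647 characters left out ...]
1406, 198.9996795654297), 79.6505126953125)
crateend 258 [ 0.392 -0.21   0.053] [ 0.594 -0.108  0.06 ] 0.0571 ((494.27667236328125, -159.7935028076172), (69.86853790283203, 198.4709014892578), 79.34387969970703)
rimtray 923 [ 0.372 -0.414  0.013] [ 0.638 -0.288  0.02 ] 0.0156 ((505.1255187988281, -349.857666015625), (264.0521240234375, 115.08139038085938), 3.236454725265503)
bowlrim 502 [ 0.387 -0.075  0.046] [0.592 0.15  0.053] 0.0494 ((497.8331298828125, 46.423553466796875), (180.0324249267578, 243.4129180908203), 10.557313919067383)
board 4875 [0.337 0.115 0.012] [0.574 0.466 0.03 ] 0.0207 ((456.7005615234375, 286.7593994140625), (346.2688293457031, 222.10787963867188), 86.18031311035156)
```

Scene and side show the board with the mill (250,180), the jars (257,205) and (288,210), the lemon (278,203) and the garlic (262,232). The bowl is at (317,255), the crate at (338,297) with its jar on the right, and the tray with the salt shaker at (380,358). The network's positions agree with the depth fits.

>>> arm_command([
  [28.8,-8.4,1],
  [28.8,-8.4,1],
  [28.8,-8.4,1],
  [28.8,-8.4,1],
  [28.8,-8.4,1],
], spin=[-10,-20,-30,-40,-50], jaw=8.5)

```text
clock: 2.72
eef_pos: [0.4151, 0.2902, 0.2214]
tool_rot: [0.339, 0.941, 0.0, 0.0]
ft_force: [-0.4, 0.8, 0.6]
grip_width: 0.085
grasp_force: 0.0
```

>>> arm_command([
  [0,0,0],
  [0,0,0],
  [0,0,0],
  [0,0,0],
  [0,0,0],
], spin=[-10,-20,-30,-40,-40])

```text
clock: 3.35
eef_pos: [0.416, 0.288, 0.2213]
tool_rot: [0.001, 1.0, -0.0, -0.0]
ft_force: [-0.7, -0.0, -0.4]
grip_width: 0.085
grasp_force: 0.0
```

```bash
cat > go.py <<'E'
import sys
from h import *
from scipy.spatial.transform import Rotation as Ro
def go(x,y,z,phi):
    o=get_obs();R=Ro.from_quat(o["tool_rot"]).as_matrix()
    p0=np.degrees(np.arctan2(R[1,1],R[0,1])); d=R.T@(np.array([x,y,z])-o["eef_pos"])
    s=-((phi-p0+180)%360-180)
    print("t",round(float(o["clock"]),2),"pos",o["eef_pos"].round(4),"phi",p0.round(1),"q6",o["joint_pos"][5].round(2),"tilt",R[:2,2].round(3),"w",round(float(o["grip_width"]),4),"-> slide cm",(d*100).round(2),"spin",s.round(1))
if __name__=="__main__":
    a=list(map(float,sys.argv[1:]))
    for i in range(0,len(a),4): go(*a[i:i+4])
E
python3 go.py .415 .2875 .078 90
python3 - <<'E'
from h import *
for n in("scene","side"):
    W=np.load(n+"_W.npy").reshape(-1,3);W=W[~np.isnan(W[:,0])]
    P=W[(np.hypot(W[:,0]-.5,W[:,1]-.03)<.12)&(W[:,2]>.044)&(W[:,2]<.053)&(np.abs(W[:,1]-.03)<.1)]
    A=np.c_[2*P[:,:2],np.ones(len(P))]
    # robust circle of r=.089
    from scipy.optimize import least_squares
    s=least_squares(lambda p:np.hypot(P[:,0]-p[0],P[:,1]-p[1])-.089,[.5,.03],loss='soft_l1',f_scale=.002);print('bowl',s.x.round(4))
    Q=W[(np.abs(W[:,0]-.44)<.12)&(W[:,1]>.435)&(W[:,1]<.6)&(W[:,2]>.1)&(W[:,2]<.3)]
    print('behind mill',len(Q),np.percentile(Q,[1,50,99],axis=0).round(3) if len(Q) else '')
E
```

```text
t 3.35 pos [0.416  0.288  0.2213] phi 89.9 q6 0.61 tilt [-0. -0.] w 0.085 -> slide cm [ 0.1  -0.05 14.33] spin -0.1
bowl [0.5034 0.0141]
behind mill 0 
bowl [0.5028 0.0131]
behind mill 0
```

>>> arm_command([
  [0,0,5],
  [0,0,10],
  [0,0,13],
  [0,0,14.3],
  [0,0,14.3],
], spin=[0,0,0,0,0])

```text
clock: 3.98
eef_pos: [0.4158, 0.2879, 0.078]
tool_rot: [0.001, 1.0, -0.0, -0.0]
ft_force: [-0.8, 0.2, 0.1]
grip_width: 0.085
grasp_force: 0.0
```

>>> arm_command([
  [0,0,0],
  [0,0,0],
  [0,0,0],
  [0,0,0],
  [0,0,0],
], spin=[0,0,0,0,0], jaw=2)

```text
clock: 4.6
eef_pos: [0.4168, 0.2884, 0.0796]
tool_rot: [0.0, 1.0, 0.001, 0.001]
ft_force: [-0.4, -0.9, 6.2]
grip_width: 0.0399
grasp_force: 59.8
```

>>> arm_command([
  [0,0,0],
  [0,0,-2],
  [0,0,-5],
  [0,0,-10],
  [0,0,-14],
], spin=[0,0,0,0,0])

```text
clock: 5.22
eef_pos: [0.416, 0.2881, 0.2201]
tool_rot: [0.0, 1.0, 0.0, 0.0]
ft_force: [0.8, 0.1, -1.0]
grip_width: 0.0396
grasp_force: 60.4
```

```bash
python3 go.py .4945 -.1595 .22 80.5 .4334 -.1493 .22 80.5
```

```text
t 5.22 pos [0.416  0.2881 0.2201] phi 90.0 q6 0.61 tilt [0.001 0.001] w 0.0396 -> slide cm [-7.850e+00 -4.476e+01 -2.000e-02] spin 9.5
t 5.22 pos [0.416  0.2881 0.2201] phi 90.0 q6 0.61 tilt [0.001 0.001] w 0.0396 -> slide cm [-1.740e+00 -4.374e+01 -2.000e-02] spin 9.5
```

>>> arm_command([
  [-1.5,-6,0],
  [-2.5,-12,0],
  [-4,-18,0],
  [-5,-24,0],
  [-6,-30,0],
], spin=[2,4,6,8,9.5])

```text
clock: 5.85
eef_pos: [0.476, -0.0138, 0.2184]
tool_rot: [0.083, 0.997, 0.0, 0.0]
ft_force: [0.8, -0.4, -1.6]
grip_width: 0.0399
grasp_force: 60.6
```

```bash
python3 go.py .4945 -.1595 .22 80.5
```

```text
t 5.85 pos [ 0.476  -0.0138  0.2184] phi 80.5 q6 0.14 tilt [0.001 0.   ] w 0.0399 -> slide cm [ -4.24 -14.06  -0.16] spin -0.0
```

>>> arm_command([
  [-1.8,-6,0],
  [-3.4,-11,0],
  [-4.2,-14,0],
  [-4.2,-14,0],
  [-4.2,-14,0],
], spin=[0,0,0,0,0])

```text
clock: 6.48
eef_pos: [0.494, -0.1566, 0.2181]
tool_rot: [0.083, 0.997, 0.0, -0.0]
ft_force: [-0.0, 0.6, -1.4]
grip_width: 0.0398
grasp_force: 60.7
```

```bash
python3 go.py .4945 -.1595 .066 80.5; python3 -c "
from h import *
c=camera('side');cv2.imwrite('pics/a1.png',cv2.resize(c['pixels'][150:350,240:480,::-1],(720,600)))"
```

```text
t 6.47 pos [ 0.494  -0.1566  0.2181] phi 80.5 q6 -0.14 tilt [-0.001  0.001] w 0.0398 -> slide cm [-0.11 -0.29 15.2 ] spin -0.0
```

View pics/a1.png

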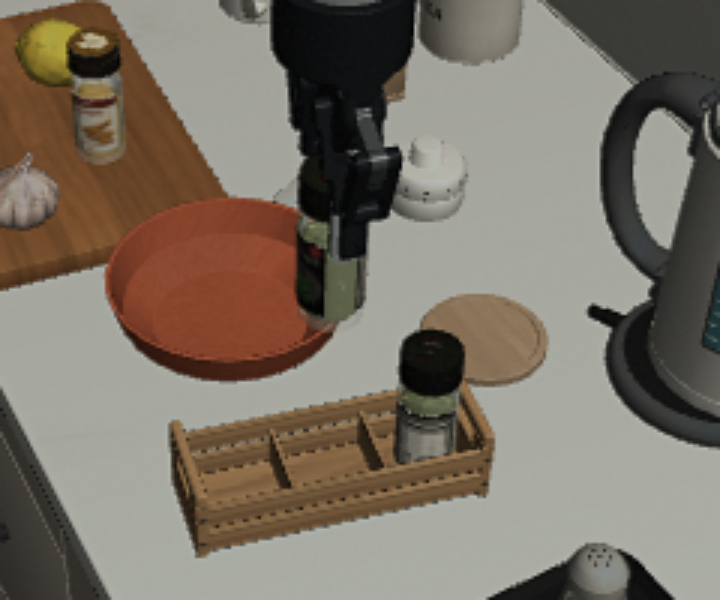

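The dark jar hangs upright in the gripper at about (330,240) in the crop. The crate bays at (240,475) and (325,455) are empty.

>>> arm_command([
  [-0.1,-0.2,5],
  [-0.1,-0.2,10],
  [-0.1,-0.2,12.5],
  [-0.1,-0.2,14],
  [-0.1,-0.2,14.6],
], spin=[0,0,0,0,0])

```text
clock: 7.15
eef_pos: [0.4951, -0.1583, 0.072]
tool_rot: [0.082, 0.997, 0.0, -0.0]
ft_force: [-0.2, -0.4, -0.5]
grip_width: 0.04
grasp_force: 60.7
```

>>> arm_command([
  [0,0,0.3],
  [0,0,0.6],
  [0,0,0.6],
  [0,0,0.6],
  [0,0,0.6],
], spin=[0,0,0,0,0])

```text
clock: 7.78
eef_pos: [0.4951, -0.1593, 0.0666]
tool_rot: [0.083, 0.997, -0.0, 0.0]
ft_force: [0.0, -0.2, -1.0]
grip_width: 0.0399
grasp_force: 60.7
```

```bash
python3 go.py .4945 -.1595 .066 80.5; python3 -c "
from h import *
c=camera('side');cv2.imwrite('pics/a2.png',cv2.resize(c['pixels'][200:350,260:440,::-1],(720,600)))"
```

```text
t 7.78 pos [ 0.4951 -0.1593  0.0666] phi 80.5 q6 -0.15 tilt [ 0. -0.] w 0.0399 -> slide cm [ 0.06 -0.03  0.06] spin -0.0
```

View pics/a2.png

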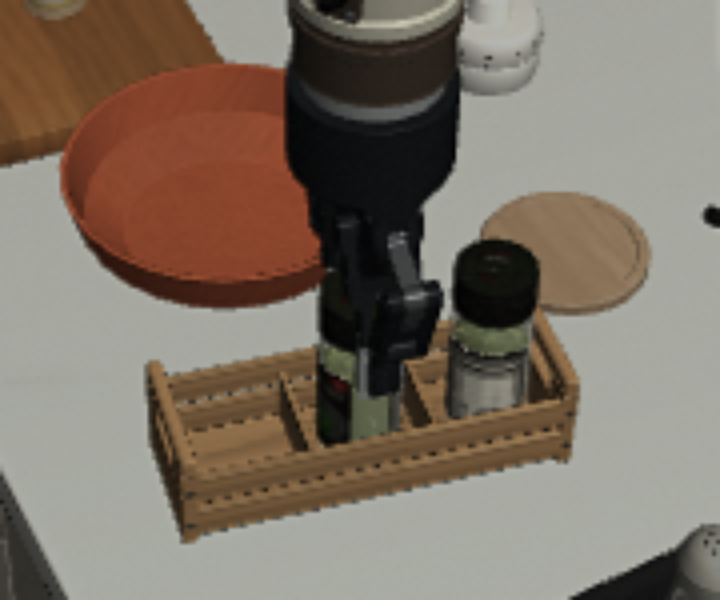

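The dark jar is inside the middle bay, at about (355,390). I'll lower it until it touches, then release.

>>> arm_command([
  [0,0,0.1],
  [0,0,0.2],
  [0,0,0.2],
  [0,0,0.2],
  [0,0,0.2],
], spin=[0,0,0,0,0])

```text
clock: 8.45
eef_pos: [0.4951, -0.1592, 0.0647]
tool_rot: [0.083, 0.997, -0.0, 0.0]
ft_force: [-0.4, 0.4, 5.8]
grip_width: 0.0394
grasp_force: 61.2
```

>>> arm_command([
  [0,0,0],
  [0,0,0],
  [0,0,0],
  [0,0,0],
  [0,0,0],
], spin=[0,0,0,0,0], jaw=7.5)

```text
clock: 9.07
eef_pos: [0.495, -0.1591, 0.0642]
tool_rot: [0.083, 0.997, 0.0, -0.0]
ft_force: [0.9, 0.2, -0.4]
grip_width: 0.075
grasp_force: 0.0
```

>>> arm_command([
  [0,0,-2],
  [0,0,-6],
  [0,0,-11],
  [0,0,-15],
  [0,0,-15],
], spin=[0,0,0,0,0])

```text
clock: 9.7
eef_pos: [0.4973, -0.1599, 0.2183]
tool_rot: [0.083, 0.997, -0.001, 0.004]
ft_force: [0.7, 0.2, -0.3]
grip_width: 0.075
grasp_force: 0.0
```

```bash
python3 go.py .488 .230 .215 90
```

```text
t 9.7 pos [ 0.4973 -0.1599  0.2183] phi 80.5 q6 -0.15 tilt [ 0.008 -0.003] w 0.075 -> slide cm [ 7.36 38.3   0.23] spin -9.5
```

>>> arm_command([
  [1.2,6,0],
  [2.3,12,0],
  [3.5,18,0],
  [4.6,24,0],
  [5.8,30,0],
], spin=[-2,-4,-6,-8,-9.5], jaw=8.5)

```text
clock: 10.32
eef_pos: [0.4865, 0.148, 0.2132]
tool_rot: [-0.0, 1.0, -0.0, -0.001]
ft_force: [1.2, 0.0, 0.5]
grip_width: 0.0851
grasp_force: 0.0
```

```bash
python3 go.py .488 .230 .215 90
```

```text
t 10.32 pos [0.4865 0.148  0.2132] phi 90.0 q6 0.29 tilt [-0.001 -0.001] w 0.0851 -> slide cm [-0.16  8.2  -0.19] spin 0.0
```

>>> arm_command([
  [-0.1,4,0],
  [-0.1,8,0],
  [-0.1,8.1,0],
  [-0.1,8.1,0],
  [-0.1,8.1,0],
], spin=[0,0,0,0,0])

```text
clock: 10.95
eef_pos: [0.4881, 0.2262, 0.2139]
tool_rot: [0.001, 1.0, -0.0, -0.0]
ft_force: [-0.5, -1.0, 0.5]
grip_width: 0.0854
grasp_force: 0.0
```

```bash
python3 go.py .488 .230 .078 90; python3 -c "
from h import *
c=camera('wrist');W=cloud(c);save(c,'w1.png')
P=W.reshape(-1,3);P=P[~np.isnan(P[:,0])]
for nm,x,y,z in(('red',.488,.23,.12),('dark(moved)',.4945,-.1595,.1)):
  Q=P[(np.hypot(P[:,0]-x,P[:,1]-y)<.035)&(P[:,2]>z)&(P[:,2]<.135)];print(nm,len(Q),Q.mean(0).round(4) if len(Q) else '',(Q.min(0).round(3),Q.max(0).round(3)) if len(Q) else '')
B=P[(P[:,0]>.35)&(P[:,0]<.55)&(P[:,1]>.2)&(P[:,1]<.4)&(P[:,2]<.028)&(P[:,2]>.01)];print('board',len(B),np.median(B[:,2]) if len(B) else '')
"
```

```text
t 10.95 pos [0.4881 0.2262 0.2139] phi 89.9 q6 0.44 tilt [-0.001 -0.001] w 0.0854 -> slide cm [ 0.    0.39 13.59] spin -0.1
red 2789 [0.4853 0.2305 0.126 ] (array([0.467, 0.211, 0.12 ]), array([0.506, 0.25 , 0.128]))
dark(moved) 0  
board 40374 0.020328533266753296
```

View pics/w1.png

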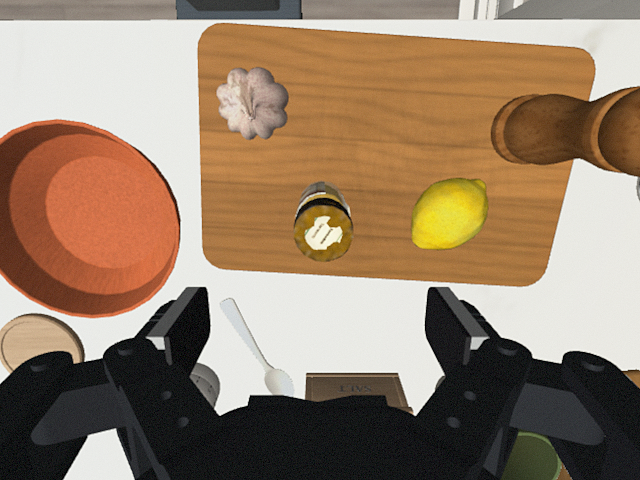

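The wrist view shows the red jar at (323,225), the lemon at (449,213), its long axis running diagonally, the garlic at (253,103) and the mill at (560,130). The way down is clear.

>>> arm_command([
  [0.1,0.2,5],
  [0.1,0.2,10],
  [0.1,0.2,12.5],
  [0.1,0.2,13.6],
  [0.1,0.2,13.6],
], spin=[0,0,0,0,0])

```text
clock: 11.62
eef_pos: [0.4874, 0.2287, 0.0783]
tool_rot: [0.001, 1.0, -0.0, -0.0]
ft_force: [0.7, -0.5, 0.1]
grip_width: 0.0851
grasp_force: 0.0
```

>>> arm_command([
  [0,0,0],
  [0,0,0],
  [0,0,0],
  [0,0,0],
  [0,0,0],
], spin=[0,0,0,0,0], jaw=2)

```text
clock: 12.25
eef_pos: [0.4882, 0.2299, 0.0796]
tool_rot: [-0.0, 1.0, 0.001, 0.001]
ft_force: [-0.6, 0.5, 6.1]
grip_width: 0.0396
grasp_force: 60.3
```

>>> arm_command([
  [0,0,0],
  [0,0,-2],
  [0,0,-5],
  [0,0,-10],
  [0,0,-14],
], spin=[0,0,0,0,0])

```text
clock: 12.88
eef_pos: [0.4871, 0.2293, 0.2197]
tool_rot: [-0.0, 1.0, -0.0, 0.0]
ft_force: [0.8, 0.4, -2.3]
grip_width: 0.0395
grasp_force: 60.5
```

```bash
python3 go.py .4334 -.1493 .22 80.5
```

```text
t 12.88 pos [0.4871 0.2293 0.2197] phi 90.0 q6 0.44 tilt [ 0. -0.] w 0.0395 -> slide cm [ 5.380e+00 -3.786e+01 -3.000e-02] spin 9.5
```

>>> arm_command([
  [0.9,-6,0],
  [1.8,-12,0],
  [2.6,-18,0],
  [3.5,-24,0],
  [4.3,-30,0],
], spin=[2,4,6,8,9.5])

```text
clock: 13.5
eef_pos: [0.4434, -0.0724, 0.2181]
tool_rot: [0.083, 0.997, -0.0, -0.0]
ft_force: [0.4, -0.0, -0.1]
grip_width: 0.0394
grasp_force: 60.7
```

```bash
python3 go.py .4334 -.1493 .22 80.5
```

```text
t 13.5 pos [ 0.4434 -0.0724  0.2181] phi 80.5 q6 0.0 tilt [-0. -0.] w 0.0394 -> slide cm [-0.28 -7.75 -0.18] spin -0.0
```

>>> arm_command([
  [-0.3,-4,0],
  [-0.3,-7.7,0],
  [-0.3,-7.7,0],
  [-0.3,-7.7,0],
  [-0.3,-7.7,0],
], spin=[0,0,0,0,0])

```text
clock: 14.12
eef_pos: [0.4346, -0.1461, 0.2182]
tool_rot: [0.082, 0.997, 0.0, -0.0]
ft_force: [-0.5, -0.5, -1.2]
grip_width: 0.0399
grasp_force: 60.9
```

```bash
python3 go.py .4334 -.1493 .067 80.5; python3 -c "
from h import *
c=camera('side');W=cloud(c).reshape(-1,3);W=W[~np.isnan(W[:,0])]
Q=W[(np.hypot(W[:,0]-.49,W[:,1]+.15)<.045)&(W[:,2]>.065)&(W[:,2]<.125)]
from scipy.optimize import least_squares
s=least_squares(lambda p:np.hypot(Q[:,0]-p[0],Q[:,1]-p[1])-.0205,[.494,-.16],loss='soft_l1',f_scale=.002);print('dark',s.x.round(4),len(Q),np.percentile(Q[:,2],99))
"
```

```text
t 14.12 pos [ 0.4346 -0.1461  0.2182] phi 80.6 q6 -0.16 tilt [-0.  0.] w 0.0399 -> slide cm [ 0.06 -0.34 15.12] spin 0.1
dark [ 0.4929 -0.1597] 620 0.11384855678245434
```

>>> arm_command([
  [0,-0.1,5],
  [0,-0.1,10],
  [0,-0.1,12.5],
  [0,-0.1,14],
  [0,-0.1,14.8],
], spin=[0,0,0,0,0])

```text
clock: 14.8
eef_pos: [0.4341, -0.1471, 0.0695]
tool_rot: [0.082, 0.997, 0.0, -0.001]
ft_force: [-0.0, 0.5, -1.1]
grip_width: 0.0397
grasp_force: 60.8
```

>>> arm_command([
  [0,0,0.2],
  [0,0,0.4],
  [0,0,0.5],
  [0,0,0.5],
  [0,0,0.5],
], spin=[0,0,0,0,0])

```text
clock: 15.42
eef_pos: [0.4345, -0.1482, 0.0656]
tool_rot: [0.083, 0.997, -0.0, 0.0]
ft_force: [0.1, 0.7, -1.1]
grip_width: 0.0396
grasp_force: 60.8
```

```bash
python3 go.py .4334 -.1493 .0647 80.5
```

```text
t 15.43 pos [ 0.4345 -0.1482  0.0656] phi 80.5 q6 -0.16 tilt [ 0.001 -0.   ] w 0.0396 -> slide cm [ 0.09 -0.13  0.09] spin -0.0
```

>>> arm_command([
  [0,0,0.1],
  [0,0,0.1],
  [0,0,0.1],
  [0,0,0.1],
  [0,0,0.1],
], spin=[0,0,0,0,0])

```text
clock: 16.05
eef_pos: [0.4346, -0.1482, 0.0646]
tool_rot: [0.083, 0.997, -0.0, 0.0]
ft_force: [-0.8, 0.9, 5.1]
grip_width: 0.0393
grasp_force: 61.1
```

>>> arm_command([
  [0,0,0],
  [0,0,0],
  [0,0,0],
  [0,0,0],
  [0,0,0],
], spin=[0,0,0,0,0], jaw=7.5)

```text
clock: 16.68
eef_pos: [0.4343, -0.1481, 0.0642]
tool_rot: [0.083, 0.997, 0.0, -0.0]
ft_force: [0.5, -0.8, 0.2]
grip_width: 0.0746
grasp_force: 0.0
```

>>> arm_command([
  [0,0,-2],
  [0,0,-6],
  [0,0,-11],
  [0,0,-16],
  [0,0,-19],
], spin=[0,0,0,0,0])

```text
clock: 17.3
eef_pos: [0.4351, -0.1484, 0.2572]
tool_rot: [0.083, 0.997, -0.0, 0.002]
ft_force: [-0.4, 0.6, 0.0]
grip_width: 0.0751
grasp_force: 0.0
```

```bash
python3 go.py .4235 .407 .255 90
```

```text
t 17.3 pos [ 0.4351 -0.1484  0.2572] phi 80.5 q6 -0.16 tilt [ 0.004 -0.001] w 0.0751 -> slide cm [10.32 54.59  0.14] spin -9.5
```

>>> arm_command([
  [1.1,6,0],
  [2.2,12,0],
  [3.4,18,0],
  [4.5,24,0],
  [5.6,30,0],
], spin=[-2,-4,-6,-8,-9.5], jaw=8.5)

```text
clock: 17.92
eef_pos: [0.4284, 0.1589, 0.2545]
tool_rot: [-0.0, 1.0, 0.0, 0.0]
ft_force: [1.2, 0.6, -0.1]
grip_width: 0.0848
grasp_force: 0.0
```

>>> arm_command([
  [0,6,0],
  [0,12,0],
  [0,18,0],
  [0,20,0],
  [0,20,0],
], spin=[0,0,0,0,0])

```text
clock: 18.55
eef_pos: [0.4282, 0.3578, 0.2536]
tool_rot: [-0.001, 1.0, -0.001, -0.0]
ft_force: [-0.4, -0.5, -0.3]
grip_width: 0.0849
grasp_force: 0.0
```

```bash
python3 go.py .4235 .407 .255 90; python3 -c "
from h import *
c=camera('wrist');W=cloud(c);save(c,'w2.png')
P=W.reshape(-1,3);P=P[~np.isnan(P[:,0])]
for a,b in((.145,.18),(.18,.2)):
  Q=P[(np.hypot(P[:,0]-.4235,P[:,1]-.407)<.05)&(P[:,2]>a)&(P[:,2]<b)];print(len(Q),Q.min(0).round(4),Q.max(0).round(4),Q.mean(0).round(4))
Q=P[(P[:,1]>.44)&(P[:,2]>.04)&(P[:,0]>.3)&(P[:,0]<.6)];print('beyond',len(Q),Q.min(0).round(3) if len(Q) else '',Q.max(0).round(3) if len(Q) else '')
"
```

```text
t 18.55 pos [0.4282 0.3578 0.2536] phi 90.1 q6 0.69 tilt [-0.001 -0.001] w 0.0849 -> slide cm [ 0.46  4.92 -0.15] spin 0.1
4006 [0.3962 0.3811 0.1519] [0.4458 0.4306 0.18  ] [0.4163 0.4029 0.1724]
343 [0.4127 0.3954 0.18  ] [0.4294 0.4116 0.1925] [0.4195 0.4046 0.1889]
beyond 11520 [0.301 0.538 0.04 ] [0.6   0.663 0.106]
```

View pics/w2.png

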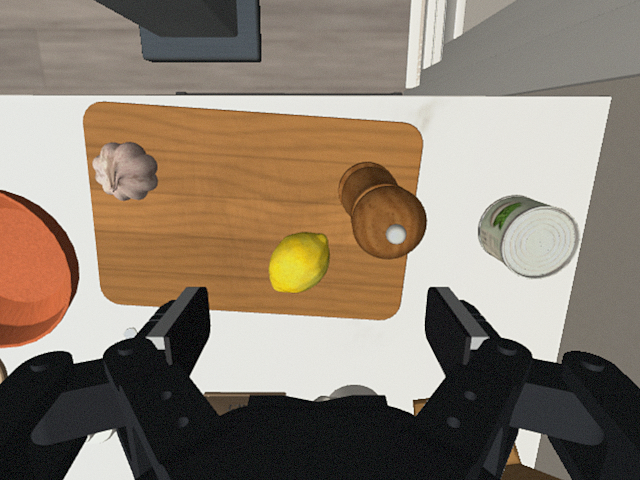

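The wrist view shows the mill head at (390,220) with the knob at (396,234). A can at (528,237) stands clear beyond it, and the lemon is at (300,262).

>>> arm_command([
  [0.6,3,0],
  [0.6,4.7,0],
  [0.6,4.7,0],
  [0.6,4.7,0],
  [0.6,4.7,0],
], spin=[0,0,0,0,0])

```text
clock: 19.23
eef_pos: [0.4229, 0.4031, 0.2545]
tool_rot: [0.001, 1.0, -0.0, 0.0]
ft_force: [0.1, 0.8, 0.2]
grip_width: 0.0851
grasp_force: 0.0
```

>>> arm_command([
  [0,0,4],
  [0,0,8],
  [0,0,10],
  [0,0,10.9],
  [0,0,10.9],
], spin=[0,0,0,0,0])

```text
clock: 19.85
eef_pos: [0.4227, 0.4036, 0.1453]
tool_rot: [0.0, 1.0, -0.0, -0.0]
ft_force: [0.0, 0.2, 0.6]
grip_width: 0.085
grasp_force: 0.0
```

```bash
python3 go.py .422 .4055 .144 90
```

```text
t 19.85 pos [0.4227 0.4036 0.1453] phi 90.0 q6 0.76 tilt [-0. -0.] w 0.085 -> slide cm [0.07 0.19 0.13] spin -0.0
```

>>> arm_command([
  [0,0.2,0.1],
  [0,0.2,0.1],
  [0,0.2,0.1],
  [0,0.2,0.1],
  [0,0.2,0.1],
], spin=[0,0,0,0,0], jaw=6.5)

```text
clock: 20.48
eef_pos: [0.4227, 0.406, 0.1444]
tool_rot: [-0.0, 1.0, 0.0, 0.0]
ft_force: [-0.2, -0.4, -0.1]
grip_width: 0.0646
grasp_force: 0.0
```

>>> arm_command([
  [0,0,0],
  [0,0,0],
  [0,0,0],
  [0,0,0],
  [0,0,0],
], spin=[0,0,0,0,0], jaw=3)

```text
clock: 21.1
eef_pos: [0.423, 0.4062, 0.1448]
tool_rot: [0.0, 1.0, 0.0, 0.0]
ft_force: [-0.4, -0.2, 5.8]
grip_width: 0.0454
grasp_force: 61.8
```

```bash
python3 go.py .422 .4055 .28 90; python3 -c "
from h import *
c=camera('side');cv2.imwrite('pics/a3.png',cv2.resize(c['pixels'][60:240,160:376,::-1],(720,600)))"
```

```text
t 21.1 pos [0.423  0.4062 0.1448] phi 90.0 q6 0.77 tilt [0.001 0.001] w 0.0454 -> slide cm [  0.08  -0.06 -13.52] spin -0.0
```

View pics/a3.png

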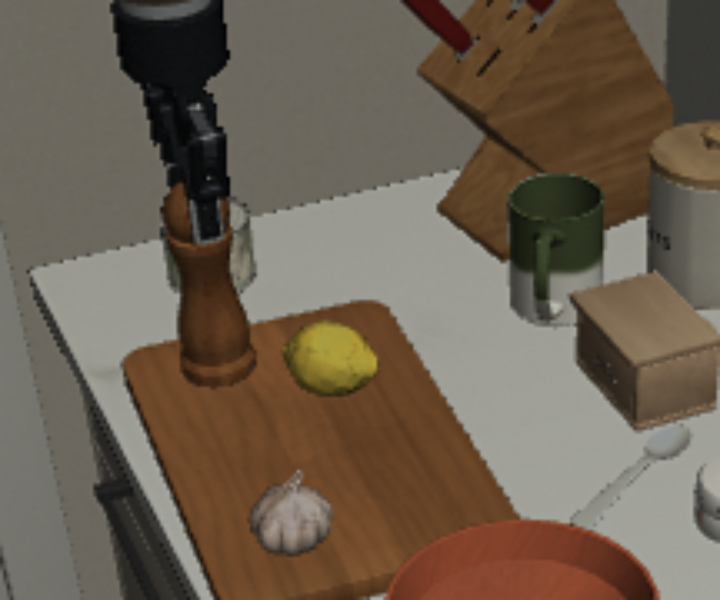

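The gripper holds the mill by its head at (200,215), and the mill is still upright. I'll test-lift it.

>>> arm_command([
  [0,0,-0.5],
  [0,0,-1.5],
  [0,0,-3],
  [0,0,-5],
  [0,0,-5],
], spin=[0,0,0,0,0])

```text
clock: 21.78
eef_pos: [0.4238, 0.4071, 0.1969]
tool_rot: [-0.0, 1.0, 0.002, 0.002]
ft_force: [0.4, -0.4, -1.9]
grip_width: 0.0453
grasp_force: 61.5
```

```bash
python3 go.py .422 .4055 .28 90
cat > tilt.py <<'E'
from h import *
import sys
x,y,z0=map(float,sys.argv[1:4])
for n in("scene","side"):
    c=camera(n);W=cloud(c).reshape(-1,3);W=W[~np.isnan(W[:,0])]
    Q=W[(np.hypot(W[:,0]-x,W[:,1]-y)<.05)]
    Q=Q[Q[:,2]>z0]
    out=[]
    for z in np.arange(z0,z0+.13,.01):
        S=Q[(Q[:,2]>z)&(Q[:,2]<z+.01)]
        if len(S)>8: out.append((round(float(z-z0),3),np.round([(S[:,0].min()+S[:,0].max())/2,S[:,0].max()-S[:,0].min(),S[:,1].min()],3).tolist()))
    print(n,'zmin',np.round(np.percentile(Q[:,2],1),4),*out,sep='\n')
    cv2.imwrite(f'pics/t_{n}_{sys.argv[4]}.png',c['pixels'][...,::-1])
E
python3 tilt.py .422 .406 .05 1
```

```text
t 21.77 pos [0.4238 0.4071 0.1969] phi 90.0 q6 0.77 tilt [0.004 0.003] w 0.0453 -> slide cm [ 0.15 -0.13 -8.32] spin 0.0
scene
zmin
0.0811
(0.02, [0.423, 0.052, 0.377])
(0.03, [0.425, 0.054, 0.373])
(0.04, [0.424, 0.049, 0.378])
(0.05, [0.424, 0.052, 0.377])
(0.06, [0.424, 0.053, 0.376])
(0.07, [0.425, 0.047, 0.382])
(0.08, [0.424, 0.044, 0.383])
(0.09, [0.424, 0.041, 0.383])
(0.1, [0.425, 0.037, 0.387])
(0.11, [0.424, 0.037, 0.383])
(0.12, [0.423, 0.04, 0.384])
side
zmin
0.0777
(0.02, [0.424, 0.057, 0.374])
(0.03, [0.423, 0.056, 0.374])
(0.04, [0.421, 0.045, 0.378])
(0.05, [0.423, 0.052, 0.376])
(0.06, [0.423, 0.05, 0.375])
(0.07, [0.423, 0.049, 0.378])
(0.08, [0.422, 0.043, 0.381])
(0.09, [0.423, 0.04, 0.38])
(0.1, [0.422, 0.036, 0.385])
(0.11, [0.423, 0.037, 0.383])
(0.12, [0.421, 0.039, 0.383])
```

>>> arm_command([
  [0,0,-3],
  [0,0,-6],
  [0,-3,-8],
  [0,-8,-8],
  [0,-14,-8],
], spin=[0,0,0,0,0])

```text
clock: 22.5
eef_pos: [0.4223, 0.265, 0.2733]
tool_rot: [-0.001, 1.0, -0.0, -0.0]
ft_force: [0.8, -0.7, -0.9]
grip_width: 0.0455
grasp_force: 62.0
```

>>> arm_command([
  [-0.2,-6,0],
  [-0.5,-12,0],
  [-0.8,-18,0],
  [-1.1,-24,0],
  [-1.4,-30,0],
], spin=[0,0,0,0,0])

```text
clock: 23.12
eef_pos: [0.436, -0.0358, 0.2736]
tool_rot: [-0.0, 1.0, 0.0, -0.0]
ft_force: [1.9, 0.6, -1.4]
grip_width: 0.0457
grasp_force: 62.0
```

```bash
python3 go.py .455 -.353 .27 90
python3 - <<'E'
from h import *
for n in("scene","side"):
    W=np.load(n+"_W.npy").reshape(-1,3);W=W[~np.isnan(W[:,0])]
    P=W[(abs(W[:,0]-.45)<.1)&(W[:,1]<-.27)&(W[:,1]>-.43)&(W[:,2]>.004)]
    for x in (.43,.455,.48):
        S=P[abs(P[:,0]-x)<.006];R=S[S[:,2]>.0125];b=S[S[:,2]<.0115]
        print(n,x,'rim y',R[:,1].min().round(4),R[:,1].max().round(4),'bed',b[:,1].min().round(4),b[:,1].max().round(4),np.median(b[:,2]).round(4))
E
```

```text
t 23.12 pos [ 0.436  -0.0358  0.2736] phi 90.0 q6 -0.08 tilt [-0.001  0.   ] w 0.0457 -> slide cm [ -1.9  -31.72   0.35] spin 0.0
scene 0.43 rim y -0.4114 -0.2978 bed -0.4083 -0.3019 0.009
scene 0.455 rim y -0.4098 -0.2963 bed -0.4071 -0.2989 0.0091
scene 0.48 rim y -0.4077 -0.2954 bed -0.4054 -0.2976 0.009
side 0.43 rim y -0.4114 -0.2978 bed -0.4074 -0.3024 0.0087
side 0.455 rim y -0.4102 -0.297 bed -0.4063 -0.3008 0.0087
side 0.48 rim y -0.4091 -0.2936 bed -0.4043 -0.3009 0.0085
```

>>> arm_command([
  [-0.4,-6,0],
  [-0.8,-12,0],
  [-1.2,-18,0],
  [-1.6,-24,0],
  [-1.9,-29,0],
], spin=[0,0,0,0,0])

```text
clock: 23.75
eef_pos: [0.455, -0.3261, 0.2731]
tool_rot: [0.001, 1.0, 0.001, -0.001]
ft_force: [1.1, -0.7, -1.5]
grip_width: 0.0454
grasp_force: 62.0
```

>>> arm_command([
  [0,-2,2],
  [0,-2.6,5],
  [0,-2.6,9],
  [0,-2.6,11],
  [0,-2.6,11],
], spin=[0,0,0,0,0])

```text
clock: 24.38
eef_pos: [0.4538, -0.3487, 0.1613]
tool_rot: [0.0, 1.0, 0.002, -0.003]
ft_force: [0.3, 0.3, -1.3]
grip_width: 0.0454
grasp_force: 62.1
```

```bash
python3 go.py .455 -.353 .1325 90; python3 tilt.py .455 -.353 .03 2
```

```text
t 24.38 pos [ 0.4538 -0.3487  0.1613] phi 90.0 q6 -0.65 tilt [-0.005  0.004] w 0.0454 -> slide cm [-0.13 -0.45  2.88] spin -0.0
scene
zmin
0.0488
(0.0, [0.451, 0.047, -0.375])
(0.01, [0.454, 0.058, -0.377])
(0.02, [0.454, 0.055, -0.375])
(0.03, [0.452, 0.049, -0.375])
(0.04, [0.452, 0.049, -0.376])
(0.05, [0.453, 0.051, -0.375])
(0.06, [0.453, 0.047, -0.372])
(0.07, [0.452, 0.04, -0.37])
(0.08, [0.453, 0.036, -0.369])
(0.09, [0.452, 0.035, -0.367])
(0.1, [0.451, 0.036, -0.369])
(0.11, [0.451, 0.042, -0.373])
(0.12, [0.453, 0.047, -0.374])
side
zmin
0.0526
(0.01, [0.45, 0.05, -0.377])
(0.02, [0.452, 0.053, -0.378])
(0.03, [0.448, 0.041, -0.375])
(0.04, [0.452, 0.051, -0.377])
(0.05, [0.453, 0.05, -0.376])
(0.06, [0.453, 0.046, -0.375])
(0.07, [0.453, 0.042, -0.373])
(0.08, [0.453, 0.037, -0.369])
(0.09, [0.451, 0.032, -0.369])
(0.1, [0.448, 0.03, -0.37])
(0.11, [0.447, 0.033, -0.372])
(0.12, [0.447, 0.035, -0.374])
```

View pics/t_scene_2.png

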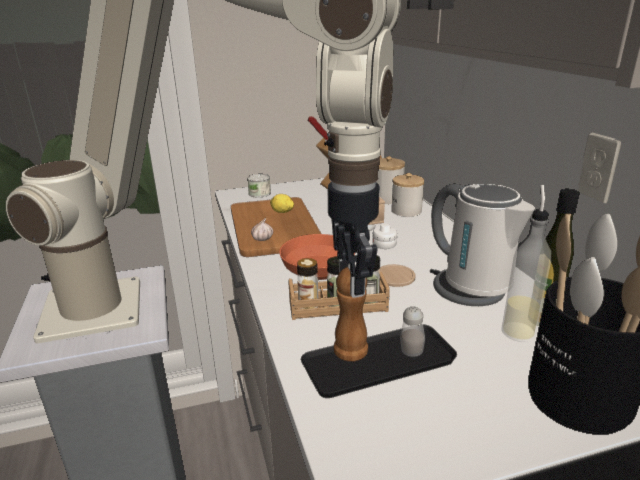

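The mill hangs upright over the near part of the tray at (350,320), clear of the salt shaker at (412,330). Both jars stand in the crate.

>>> arm_command([
  [0,-0.2,0.8],
  [0,-0.2,1.6],
  [0,-0.2,2.2],
  [0,-0.2,2.5],
  [0,-0.2,2.5],
], spin=[0,0,0,0,0])

```text
clock: 25.1
eef_pos: [0.4555, -0.3518, 0.139]
tool_rot: [-0.0, 1.0, 0.0, -0.0]
ft_force: [0.5, 0.3, -1.1]
grip_width: 0.0453
grasp_force: 62.1
```

>>> arm_command([
  [0,0,0.1],
  [0,0,0.2],
  [0,0,0.2],
  [0,0,0.2],
  [0,0,0.2],
], spin=[0,0,0,0,0])

```text
clock: 25.72
eef_pos: [0.4557, -0.352, 0.1374]
tool_rot: [-0.0, 1.0, -0.0, 0.0]
ft_force: [-0.8, -0.4, -2.2]
grip_width: 0.0454
grasp_force: 62.1
```

```bash
python3 go.py .455 -.353 .1325 90
```

```text
t 25.73 pos [ 0.4557 -0.352   0.1374] phi 90.0 q6 -0.66 tilt [ 0. -0.] w 0.0454 -> slide cm [ 0.07 -0.1   0.49] spin 0.0
```

>>> arm_command([
  [0,0,0.1],
  [0,0,0.2],
  [0,0,0.3],
  [0,0,0.4],
  [0,0,0.4],
], spin=[0,0,0,0,0])

```text
clock: 26.35
eef_pos: [0.4556, -0.3519, 0.1332]
tool_rot: [-0.0, 1.0, 0.0, -0.0]
ft_force: [0.3, -0.0, -1.5]
grip_width: 0.0454
grasp_force: 62.1
```

>>> arm_command([
  [0,0,0.1],
  [0,0,0.1],
  [0,0,0.1],
  [0,0,0.1],
  [0,0,0.1],
], spin=[0,0,0,0,0])

```text
clock: 26.98
eef_pos: [0.4558, -0.3521, 0.1326]
tool_rot: [-0.0, 1.0, -0.0, 0.0]
ft_force: [-0.0, 0.3, 2.4]
grip_width: 0.0453
grasp_force: 62.4
```

>>> arm_command([
  [0,0,0],
  [0,0,0],
  [0,0,0],
  [0,0,0],
  [0,0,0],
], spin=[0,0,0,0,0], jaw=8.0)

```text
clock: 27.6
eef_pos: [0.4556, -0.352, 0.1323]
tool_rot: [0.0, 1.0, 0.0, -0.0]
ft_force: [-1.6, -0.2, -0.6]
grip_width: 0.0799
grasp_force: 0.0
```

>>> arm_command([
  [0,0,-2],
  [0,0,-5],
  [0,0,-9],
  [0,0,-13],
  [0,0,-13],
], spin=[0,0,0,0,0])

```text
clock: 28.22
eef_pos: [0.4573, -0.3532, 0.2665]
tool_rot: [-0.0, 1.0, -0.003, 0.003]
ft_force: [0.9, 0.4, -1.6]
grip_width: 0.0798
grasp_force: 0.0
```

```bash
python3 - <<'E'
from h import *
from scipy.optimize import least_squares
for n in("scene","side"):
    W=np.load(n+"_W.npy").reshape(-1,3);W=W[~np.isnan(W[:,0])]
    for nm,cx,cy,h,a,b,c in(("lemon",.485,.335,.0205,.039,.0275,.028),):
        Q=W[(np.hypot(W[:,0]-cx,W[:,1]-cy)<.055)&(W[:,2]>.032)&(W[:,2]<.09)&(W[:,0]>.44)&(W[:,1]>.295)]
        def f(p):
            d=Q[:,:2]-p[:2];u=d[:,0]*np.cos(p[2])+d[:,1]*np.sin(p[2]);v=-d[:,0]*np.sin(p[2])+d[:,1]*np.cos(p[2])
            return (np.sqrt((u/a)**2+(v/b)**2+((Q[:,2]-h-c)/c)**2)-1)*.03
        for t0 in (0,.8,1.6,2.4):
            s=least_squares(f,[cx,cy,t0],loss='soft_l1',f_scale=.002);print(nm,n,len(Q),s.x[:2].round(4),np.degrees(s.x[2]).round()%180,s.cost)
E
python3 tilt.py .4555 -.352 .03 3 | grep -A3 zmin; python3 go.py .4 .165 .22 90 .485 .335 .22 90
```

```text
lemon scene 149 [0.4966 0.3363] 140.0 0.00024864500495600065
lemon scene 149 [0.4913 0.351 ] 81.0 0.0002146302315600972
lemon scene 149 [0.4913 0.351 ] 81.0 0.0002146302315584769
lemon scene 149 [0.4966 0.3363] 140.0 0.00024864500506542765
lemon side 323 [0.4966 0.3366] 146.0 0.0006135989939313668
lemon side 323 [0.4908 0.347 ] 96.0 0.0006143158049349244
lemon side 323 [0.4908 0.347 ] 96.0 0.0006143158047333232
lemon side 323 [0.4966 0.3366] 146.0 0.000613598994455488
zmin
0.0407
(0.0, [0.453, 0.047, -0.378])
(0.01, [0.454, 0.049, -0.38])
--
zmin
0.0477
(0.0, [0.45, 0.042, -0.378])
(0.01, [0.454, 0.052, -0.38])
t 28.32 pos [ 0.4557 -0.352   0.2624] phi 90.0 q6 -0.66 tilt [ 0.001 -0.   ] w 0.0801 -> slide cm [ 5.58 51.71  4.22] spin 0.0
t 28.32 pos [ 0.4557 -0.352   0.2624] phi 90.0 q6 -0.66 tilt [ 0.001 -0.   ] w 0.0801 -> slide cm [-2.92 68.71  4.21] spin 0.0
```

>>> arm_command([
  [-0.3,6,0],
  [-0.6,12,0],
  [-0.9,18,0],
  [-1.2,24,0],
  [-1.5,30,0],
], spin=[0,0,0,0,0], jaw=8.5)

```text
clock: 28.95
eef_pos: [0.4695, -0.0501, 0.2606]
tool_rot: [0.0, 1.0, 0.0, -0.001]
ft_force: [1.7, -0.4, -0.3]
grip_width: 0.0853
grasp_force: 0.0
```

>>> arm_command([
  [-0.5,6,0],
  [-1,12,0],
  [-1.5,18,1],
  [-2,24,2],
  [-2,28,2],
], spin=[8,16,24,32,40])

```text
clock: 29.58
eef_pos: [0.489, 0.23, 0.2392]
tool_rot: [0.343, 0.939, -0.002, -0.002]
ft_force: [0.1, -1.0, 0.1]
grip_width: 0.0851
grasp_force: 0.0
```

```bash
python3 - <<'E'
from h import *
c=camera("wrist");save(c,"w3.png");W=cloud(c)
P=W.reshape(-1,3);hsv=cv2.cvtColor(c["pixels"],cv2.COLOR_RGB2HSV).reshape(-1,3)
ok=~np.isnan(P[:,0])
for nm,m in(("lemon",(np.hypot(P[:,0]-.495,P[:,1]-.337)<.055)&(P[:,2]>.03)),("garlic",(np.hypot(P[:,0]-.403,P[:,1]-.165)<.05)&(P[:,2]>.03))):
    Q=P[ok&m]
    if len(Q)<50: print(nm,len(Q));continue
    r=cv2.minAreaRect((Q[:,:2]*1000).astype(np.float32));print(nm,len(Q),r,'top',np.percentile(Q[:,2],99).round(3))
E
python3 go.py .4966 .3365 .21 50
```

```text
lemon 5944 ((498.51629638671875, 333.6355895996094), (53.596649169921875, 92.89775085449219), 55.817508697509766) top 0.317
garlic 11235 ((408.743896484375, 179.69998168945312), (75.40152740478516, 55.9248161315918), 29.743553161621094) top 0.328
t 29.62 pos [0.4891 0.2342 0.2393] phi 49.9 q6 1.14 tilt [-0.004  0.002] w 0.0848 -> slide cm [6.   8.31 2.95] spin -0.1
```

View pics/w3.png

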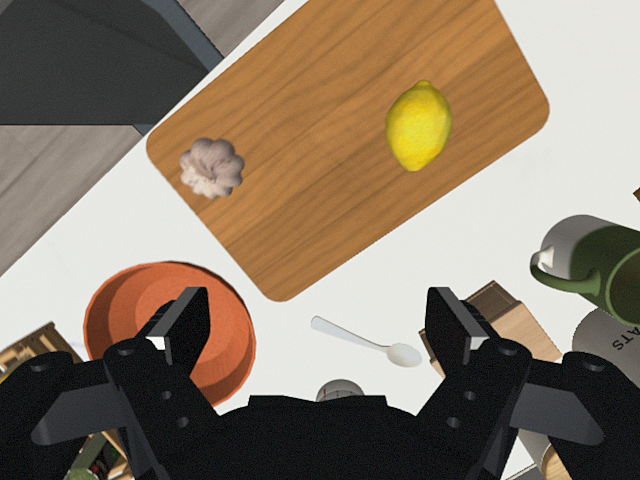

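The wrist view shows the lemon at (419,125), its long axis about upright in the picture and so nearly square to the closing line. The garlic is at (212,167).

```bash
cat > top.py <<'E'
from h import *
c=camera("wrist");P=cloud(c).reshape(-1,3);P=P[~np.isnan(P[:,0])];P=P[(P[:,2]>.035)&(P[:,2]<.1)]
for nm,x,y in(("lemon",.4966,.3365),("garlic",.403,.165)):
    Q=P[np.hypot(P[:,0]-x,P[:,1]-y)<.055]
    if len(Q)<50: print(nm,len(Q));continue
    w,v=np.linalg.eigh(np.cov(Q[:,:2].T))
    T=Q[Q[:,2]>np.percentile(Q[:,2],99)-.006]
    print(nm,len(Q),cv2.minAreaRect((Q[:,:2]*1000).astype(np.float32)),'axis',np.degrees(np.arctan2(v[1,1],v[0,1])).round()%180,'top',T.mean(0).round(4),Q.min(0).round(3),Q.max(0).round(3))
E
python3 top.py
```

```text
lemon 4331 ((492.19281005859375, 338.4972229003906), (60.186763763427734, 62.261322021484375), 89.10783386230469) axis 136.0 top [0.4917 0.3394 0.0739] [0.461 0.308 0.041] [0.523 0.369 0.078]
garlic 2967 ((401.94757080078125, 174.6703338623047), (56.81822967529297, 54.373390197753906), 44.30056381225586) axis 36.0 top [0.4079 0.177  0.0748] [0.374 0.147 0.036] [0.43  0.203 0.08 ]
```

>>> arm_command([
  [4,5,1],
  [6,8.2,2],
  [6,8.2,2.5],
  [6,8.2,2.5],
  [6,8.2,2.5],
], spin=[0,0,0,0,0])

```text
clock: 30.3
eef_pos: [0.4975, 0.3279, 0.2175]
tool_rot: [0.343, 0.939, -0.0, -0.0]
ft_force: [0.5, -0.5, -0.6]
grip_width: 0.085
grasp_force: 0.0
```

```bash
python3 top.py; python3 go.py .4966 .3365 .033 50
```

```text
lemon 4175 ((492.2960510253906, 339.76690673828125), (60.798004150390625, 61.68600845336914), 4.84191370010376) axis 136.0 top [0.4917 0.3402 0.0737] [0.461 0.31  0.044] [0.523 0.37  0.078]
garlic 3230 ((401.9433288574219, 176.9874267578125), (53.07071304321289, 55.71200942993164), 89.95478057861328) axis 1.0 top [0.407  0.1773 0.0744] [0.374 0.15  0.035] [0.43  0.204 0.08 ]
t 30.35 pos [0.4977 0.3281 0.2178] phi 49.9 q6 1.28 tilt [0. 0.] w 0.0849 -> slide cm [ 0.63  0.57 18.48] spin -0.1
```

>>> arm_command([
  [1.1,0.5,5],
  [1.1,0.5,9],
  [1.1,0.5,9],
  [1.1,0.5,9],
  [1.1,0.5,9],
], spin=[4,4,4,4,4])

```text
clock: 30.98
eef_pos: [0.4938, 0.341, 0.13]
tool_rot: [0.375, 0.927, 0.002, 0.001]
ft_force: [0.6, 0.1, 0.5]
grip_width: 0.0847
grasp_force: 0.0
```

```bash
python3 go.py .492 .339 .031 46
```

```text
t 30.98 pos [0.4938 0.341  0.13  ] phi 46.0 q6 1.37 tilt [0.004 0.003] w 0.0847 -> slide cm [-0.   -0.32  9.9 ] spin -0.0
```

>>> arm_command([
  [0,-0.2,4],
  [0,-0.2,7.5],
  [0,-0.2,9],
  [0,-0.2,9.7],
  [0,-0.2,9.7],
], spin=[0,0,0,0,0])

```text
clock: 31.6
eef_pos: [0.4915, 0.3393, 0.0312]
tool_rot: [0.375, 0.927, 0.001, 0.0]
ft_force: [0.4, 0.4, 1.0]
grip_width: 0.0852
grasp_force: 0.0
```

>>> arm_command([
  [0,0,0],
  [0,0,0],
  [0,0,0],
  [0,0,0],
  [0,0,0],
], spin=[0,0,0,0,0], jaw=3.5)

```text
clock: 32.22
eef_pos: [0.4919, 0.3397, 0.0323]
tool_rot: [0.375, 0.927, 0.002, 0.001]
ft_force: [-0.3, -1.1, 5.1]
grip_width: 0.0519
grasp_force: 61.6
```

>>> arm_command([
  [0,0,-1],
  [0,0,-3],
  [0,0,-7],
  [0,0,-12],
  [0,0,-12],
], spin=[0,0,0,0,0])

```text
clock: 32.85
eef_pos: [0.4936, 0.3408, 0.156]
tool_rot: [0.375, 0.927, 0.004, 0.003]
ft_force: [0.4, 0.3, -0.9]
grip_width: 0.0518
grasp_force: 62.9
```

```bash
python3 go.py .474 .0135 .15 90
```

```text
t 32.85 pos [0.4936 0.3408 0.156 ] phi 46.0 q6 1.37 tilt [0.009 0.006] w 0.0518 -> slide cm [-21.33 -24.9    0.39] spin -44.0
```

>>> arm_command([
  [-3.5,-4.2,0],
  [-7.5,-8.8,0],
  [-11.5,-13.4,0],
  [-15.5,-18,0],
  [-19.5,-22.6,0],
], spin=[-9,-18,-27,-36,-44])

```text
clock: 33.48
eef_pos: [0.4729, 0.039, 0.1496]
tool_rot: [-0.003, 1.0, -0.0, -0.001]
ft_force: [1.2, -0.5, -0.9]
grip_width: 0.0517
grasp_force: 63.0
```

```bash
python3 go.py .474 .0135 .15 90
```

```text
t 33.48 pos [0.4729 0.039  0.1496] phi 90.3 q6 0.08 tilt [-0.001 -0.   ] w 0.0517 -> slide cm [-0.1  -2.55 -0.04] spin 0.3
```

>>> arm_command([
  [0,-1.5,1],
  [0,-2.4,4],
  [0,-2.4,7],
  [0,-2.4,9],
  [0,-2.4,9],
], spin=[0,0,0,0,0])

```text
clock: 34.1
eef_pos: [0.4717, 0.0174, 0.058]
tool_rot: [-0.0, 1.0, 0.0, -0.003]
ft_force: [0.2, -0.1, -1.6]
grip_width: 0.0517
grasp_force: 63.1
```

```bash
python3 go.py .474 .0135 .024 90
```

```text
t 34.1 pos [0.4717 0.0174 0.058 ] phi 90.0 q6 0.04 tilt [-0.006  0.   ] w 0.0517 -> slide cm [-0.24 -0.39  3.4 ] spin 0.0
```

>>> arm_command([
  [-0.1,-0.2,1],
  [-0.1,-0.2,2],
  [-0.1,-0.2,2.8],
  [-0.1,-0.2,3.3],
  [-0.1,-0.2,3.3],
], spin=[0,0,0,0,0])

```text
clock: 34.72
eef_pos: [0.4747, 0.0148, 0.0269]
tool_rot: [0.0, 1.0, -0.0, -0.0]
ft_force: [-0.4, -0.1, -1.7]
grip_width: 0.0518
grasp_force: 63.1
```

>>> arm_command([
  [0,0,0.1],
  [0,0,0.2],
  [0,0,0.3],
  [0,0,0.3],
  [0,0,0.3],
], spin=[0,0,0,0,0])

```text
clock: 35.35
eef_pos: [0.4751, 0.0148, 0.0243]
tool_rot: [0.0, 1.0, -0.0, 0.0]
ft_force: [0.3, -0.0, -0.4]
grip_width: 0.0514
grasp_force: 63.1
```

>>> arm_command([
  [0,0,0.2],
  [0,0,0.3],
  [0,0,0.4],
  [0,0,0.4],
  [0,0,0.4],
], spin=[0,0,0,0,0])

```text
clock: 35.98
eef_pos: [0.4751, 0.0148, 0.0203]
tool_rot: [0.0, 1.0, -0.0, 0.0]
ft_force: [-0.5, -0.5, -2.2]
grip_width: 0.0516
grasp_force: 63.1
```

>>> arm_command([
  [0,0,0],
  [0,0,0],
  [0,0,0],
  [0,0,0],
  [0,0,0],
], spin=[0,0,0,0,0], jaw=6.2)

```text
clock: 36.6
eef_pos: [0.4751, 0.0148, 0.0203]
tool_rot: [-0.0, 1.0, 0.0, 0.0]
ft_force: [-0.4, -0.1, -0.5]
grip_width: 0.0622
grasp_force: 0.0
```

>>> arm_command([
  [0,0,-2],
  [0,0,-5],
  [0,0,-10],
  [0,0,-15],
  [0,0,-18],
], spin=[0,0,0,0,0])

```text
clock: 37.22
eef_pos: [0.476, 0.0149, 0.2031]
tool_rot: [0.0, 1.0, 0.0, 0.002]
ft_force: [0.8, 0.0, -0.3]
grip_width: 0.0621
grasp_force: 0.0
```

```bash
python3 go.py .402 .1765 .17 90
```

```text
t 37.23 pos [0.476  0.0149 0.2031] phi 90.0 q6 0.03 tilt [0.004 0.   ] w 0.0621 -> slide cm [ 7.42 16.16  3.29] spin -0.0
```

>>> arm_command([
  [2.5,5.3,0],
  [5,10.6,0],
  [7.5,16.1,0],
  [7.5,16.1,0],
  [7.5,16.1,0],
], spin=[0,0,0,0,0], jaw=8.5)

```text
clock: 37.85
eef_pos: [0.4, 0.1758, 0.2003]
tool_rot: [-0.001, 1.0, -0.0, 0.0]
ft_force: [-0.9, 0.5, -0.2]
grip_width: 0.0851
grasp_force: 0.0
```

```bash
python3 top.py; python3 go.py .402 .1765 .031 90; python3 -c "
from h import *
c=camera('wrist');save(c,'w4.png');W=cloud(c).reshape(-1,3);h=cv2.cvtColor(c['pixels'],cv2.COLOR_RGB2HSV).reshape(-1,3)
m=(abs(W[:,0]-.5)<.09)&(abs(W[:,1]-.014)<.09)&(h[:,0]>20)&(h[:,0]<35)&(h[:,1]>120);print(m.sum(),np.nanmin(W[m],0).round(3) if m.sum() else '',np.nanmax(W[m],0).round(3) if m.sum() else '')"
```

```text
lemon 0
garlic 3412 ((401.0739440917969, 174.4733428955078), (54.43500900268555, 56.58393478393555), 1.2822402715682983) axis 75.0 top [0.4071 0.1764 0.0744] [0.374 0.146 0.037] [0.428 0.203 0.08 ]
t 37.9 pos [0.4004 0.1752 0.2003] phi 90.0 q6 0.41 tilt [ 0. -0.] w 0.085 -> slide cm [-0.16  0.14 16.93] spin -0.0
3550 [ 0.436 -0.035  0.005] [0.513 0.043 0.063]
```

View pics/w4.png

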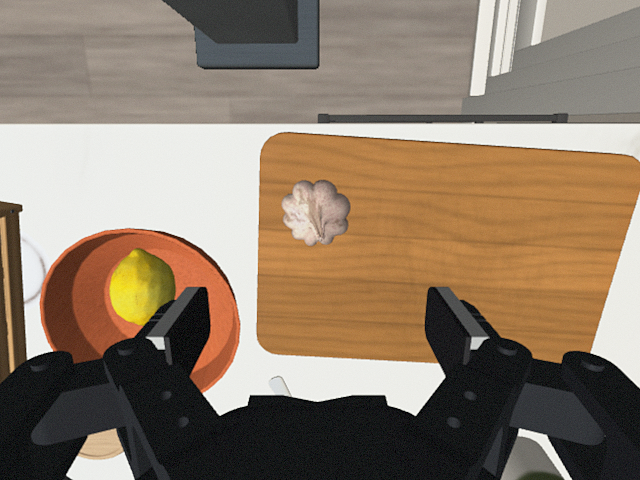

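The lemon lies in the bowl at (143,287), toward the robot side, which leaves the far half free. The garlic is at (316,212) on the board.

>>> arm_command([
  [-0.1,0,6],
  [-0.1,0,11],
  [-0.1,0,14.5],
  [-0.1,0,16.5],
  [-0.1,0,16.9],
], spin=[0,0,0,0,0])

```text
clock: 38.58
eef_pos: [0.4005, 0.1739, 0.0299]
tool_rot: [0.002, 1.0, -0.001, -0.002]
ft_force: [-0.5, -0.4, -0.0]
grip_width: 0.085
grasp_force: 0.0
```

>>> arm_command([
  [0,0,0],
  [0,0,0],
  [0,0,0],
  [0,0,0],
  [0,0,0],
], spin=[0,0,0,0,0], jaw=3.5)

```text
clock: 39.2
eef_pos: [0.4024, 0.1756, 0.033]
tool_rot: [0.0, 1.0, -0.0, 0.002]
ft_force: [-0.5, -1.9, 4.9]
grip_width: 0.0538
grasp_force: 62.3
```

>>> arm_command([
  [0,0,-1],
  [0,0,-3],
  [0,0,-7],
  [0,0,-12],
  [0,0,-12],
], spin=[0,0,0,0,0])

```text
clock: 39.83
eef_pos: [0.4044, 0.1774, 0.1564]
tool_rot: [-0.0, 1.0, 0.002, 0.005]
ft_force: [0.3, 0.2, -0.4]
grip_width: 0.0538
grasp_force: 63.2
```

```bash
python3 go.py .541 .0135 .15 90
```

```text
t 39.83 pos [0.4044 0.1774 0.1564] phi 90.0 q6 0.41 tilt [0.01  0.005] w 0.0538 -> slide cm [-13.65 -16.4    0.7 ] spin 0.0
```

>>> arm_command([
  [-3.5,-4,0],
  [-7,-8,0],
  [-10.5,-12,0],
  [-13.9,-16.1,0],
  [-13.9,-16.1,0],
], spin=[0,0,0,0,0])

```text
clock: 40.45
eef_pos: [0.5417, 0.0121, 0.1505]
tool_rot: [0.002, 1.0, -0.0, 0.0]
ft_force: [-0.5, 0.5, -0.2]
grip_width: 0.0534
grasp_force: 63.2
```

```bash
python3 go.py .541 .0135 .028 90
```

```text
t 40.45 pos [0.5417 0.0121 0.1505] phi 89.7 q6 0.03 tilt [ 0. -0.] w 0.0534 -> slide cm [ 0.07  0.15 12.25] spin -0.3
```

>>> arm_command([
  [0.2,0.1,4],
  [0.2,0.1,8],
  [0.2,0.1,10],
  [0.2,0.1,11],
  [0.2,0.1,11],
], spin=[0,0,0,0,0])

```text
clock: 41.08
eef_pos: [0.5374, 0.0164, 0.041]
tool_rot: [-0.0, 1.0, 0.0, -0.001]
ft_force: [-0.1, 0.5, -0.4]
grip_width: 0.0537
grasp_force: 63.2
```

>>> arm_command([
  [0,0,0.3],
  [0,0,0.6],
  [0,0,0.9],
  [0,0,0.9],
  [0,0,0.9],
], spin=[0,0,0,0,0])

```text
clock: 41.7
eef_pos: [0.5385, 0.0158, 0.0326]
tool_rot: [0.0, 1.0, 0.0, 0.0]
ft_force: [0.7, -0.3, 0.4]
grip_width: 0.0541
grasp_force: 63.3
```

>>> arm_command([
  [0,-0.1,0.2],
  [0,-0.2,0.4],
  [0,-0.2,0.6],
  [0,-0.2,0.6],
  [0,-0.2,0.6],
], spin=[0,0,0,0,0])

```text
clock: 42.32
eef_pos: [0.5373, 0.0137, 0.0258]
tool_rot: [0.0, 1.0, -0.0, -0.001]
ft_force: [-0.4, -0.3, 0.0]
grip_width: 0.0538
grasp_force: 63.2
```

>>> arm_command([
  [0,0,0],
  [0,0,0],
  [0,0,0],
  [0,0,0],
  [0,0,0],
], spin=[0,0,0,0,0], jaw=6.2)

```text
clock: 42.95
eef_pos: [0.5381, 0.0138, 0.0263]
tool_rot: [-0.0, 1.0, 0.0, -0.0]
ft_force: [0.3, 0.1, 0.3]
grip_width: 0.0619
grasp_force: 0.0
```

>>> arm_command([
  [0,0,-2],
  [0,0,-5],
  [0,0,-10],
  [0,0,-15],
  [0,0,-20],
], spin=[0,0,0,0,0])

```text
clock: 43.58
eef_pos: [0.5378, 0.0138, 0.228]
tool_rot: [0.0, 1.0, 0.0, 0.0]
ft_force: [0.5, -0.5, 1.3]
grip_width: 0.062
grasp_force: 0.0
```

>>> arm_command([
  [3,4,-1],
  [6,8,-2],
  [9,12,-3],
  [9,15,-3],
  [9,15,-3],
], spin=[0,0,0,0,0])

```text
clock: 44.2
eef_pos: [0.4477, 0.1655, 0.2566]
tool_rot: [-0.002, 1.0, 0.0, 0.0]
ft_force: [0.0, -0.9, 0.7]
grip_width: 0.0618
grasp_force: 0.0
```

```bash
python3 -c "
from h import *
c=camera('side');save(c,'f1.png')
from scipy.optimize import least_squares
W=cloud(c).reshape(-1,3);W=W[~np.isnan(W[:,0])]
for nm,x,y,z0,z1,r in(('red',.434,-.148,.065,.11,.0205),('dark',.494,-.159,.065,.11,.0205),('kept',.559,-.169,.065,.11,.0205),('salt',.5708,-.344,.03,.07,.022),('millhead',.4555,-.352,.13,.165,.025)):
  Q=W[(np.hypot(W[:,0]-x,W[:,1]-y)<.03)&(W[:,2]>z0)&(W[:,2]<z1)]
  s=least_squares(lambda p:np.hypot(Q[:,0]-p[0],Q[:,1]-p[1])-r,[x,y],loss='soft_l1',f_scale=.002);print(nm,s.x.round(4),np.percentile(W[np.hypot(W[:,0]-x,W[:,1]-y)<.025,2],99.5).round(4))
"
```

```text
red [ 0.4344 -0.1474] 0.114
dark [ 0.493  -0.1598] 0.1142
kept [ 0.5588 -0.1695] 0.1146
salt [ 0.5706 -0.3443] 0.0986
millhead [ 0.4568 -0.3503] 0.1786
```

View pics/f1.png

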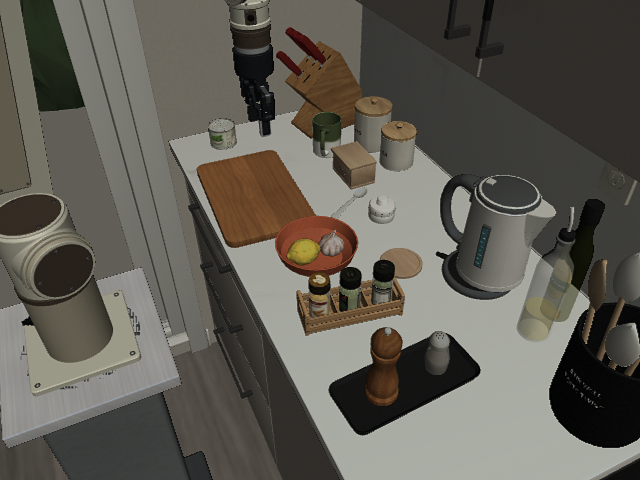

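Everything is in place. The three jars stand in the crate at (319,294), (350,288) and (383,282). The mill at (384,365) stands upright on the tray beside the salt shaker at (437,353), and the lemon (304,250) and garlic (331,243) are in the bowl. The board is clear.

```bash
python3 -c "
from workcell import *
print(job_done())"
```

```text
the job is handed in; nothing more can be done
None
```

I cleared the chopping board and handed the job in: both spice jars are upright in the crate, the pepper mill stands on the tray beside the salt shaker, the lemon and garlic are in the bowl, the kept jar and salt shaker have not moved, and nothing was knocked over (about 44 s of the 144 s used).

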